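# Poise a top-heavy board cradle at the set flag, then lay it over

### The arm

A 7-joint arm with a two-finger parallel gripper is mounted at the origin on the work surface. World frame = base frame: x ahead of the robot, y to its left, z up, the work surface at z = 0. Lengths are in mm, angles in rad, forces in N, time in s.
With the tool pointing down it reaches from about 400 to 900 mm from the base axis. Payload 5.6 kg.
Tool frame: the origin (TCP) lies midway between the tips of the shut fingers; the grasp point (between the pads) lies 19 mm behind it; z points along the fingers, y is the line along which they close (so a half turn about z gives the same grasp; the last joint's range is limited). The gripper opens to 92 mm and grips with 3 to 60 N. Pads are 20 mm wide; open, the fingers measure 128 mm over their backs; the gripper's body (75 mm by 189 mm) begins 69 mm behind the grasp point.
Start: joints at [-1.311, 0.468, -0.012, 1.603, 0.006, 1.071, -0.056], TCP at [193.867, 620.423, 214.592] pointing down, gripper open.
Joint ranges: [-2.53, 2.53], [-0.31, 2.02], [-1.57, 1.55], [0.28, 2.44], [-1.29, 4.43], [0.15, 1.84], [-2.92, 2.92]. Speed limits (rad/s): [2.57, 2.57, 3.14, 3.14, 3.14, 3.14, 3.14].

### API

Orientations are given as a rotation vector (axis times angle).
In Python, from cell import robot, grip, kin, viewer gives the robot as it stands. Calls block until the motion is done:
- robot.movep(position, orientation): joint-space move of the TCP to a pose.
- robot.servo_line(position, feed=150, rotation=None): straight line of the TCP; rotation=None keeps the orientation; feed is the mean speed in mm/s.
- robot.goto_joints(angles): joint-space move.
- grip(opening, newtons=None): opening from 0.0 (shut) to 1.0 (fully open); newtons is the grip in N (None keeps the last); returns when the fingers have stopped.
- robot.hold(seconds).
- kin.ik(position, orientation): joint angles nearest the present ones, or None.
- robot.observe(): the state.
- viewer.read_camera(name): name is "scene" or "side" or "wrist"; returns the picture (400x640x3 uint8, red, green, blue); there is no depth.
- viewer.camera_info(name): a dict with "camera_matrix" (3x3 intrinsics, pixels), "k1" (the pictures are not rectified: a ray, as slopes to the right and down, at radius r is drawn at 1 + k1 r^2 times it, then the intrinsics apply), "R" (3x3) and "t" (3): a world point X has camera coordinates R X + t. Camera axes: x right, y down, z forward; pixel columns grow to the right and rows downward; lengths in mm; the calibration is good to about 2 mm. A picture is of the moment at which its call begins: read the wrist's pose just before it. camera_info takes no time and is no camera call; for the wrist camera it gives the pose at the moment of the call.
A pose or a line that the arm cannot do raises robot.IKError and nothing moves.
- robot.job_done(): hands the job in; it is judged then, once.
Trained networks look in the newest picture that a camera, given by its name, has taken for a name from the list of things; names that differ only in an ending like _2 or _b are one class to them, and where a whole thing is asked for, a point or a joint stands for the part that bears it (a point fixed in the world has none). Each returns a list of dicts, best first, with "confidence" (0 to 1); they miss things now and then, are a little off and sometimes report something else, mostly with a low value. They report only what shows in the picture. A call takes as long as a camera call.
- viewer.silhouettes(name, camera): "mask" (400x640 bool, what is visible of it).
- viewer.pinpoint(name, camera): "at" ([x, y, z] in mm, in the coordinates of the camera as it stood for that picture, good to about 4 mm: a listed point, or the origin of a listed thing).
The state is a dict: "t": time; "joints": joint angles; "joint_velocities": joint speeds; "joint_torque": joint torques, N m; "tcp_pos": TCP position; "tcp_rot": TCP orientation; "contact_force": force on the tool from outside, world axes, zero at the start; "wrist_torque": the same for the moment, N m; "grip_width": opening from 0.0 (shut) to 1.0 (fully open); "grip_force": force on a finger pad.
Only numpy, scipy, OpenCV 4.12 (cv2) and the standard library are available. Lean on these libraries where they do the work, as an engineer would, in place of code of your own. Each camera call takes 0.05 s, during which the arm holds its last target. There are 200 camera calls.

### The job

The circuit-board tilt cradle on the bench leans on its left-hand rest (left as seen from the robot). Using only the orange grip of its drive lever, raise the cradle until its red pointer stands at the green set flag and keep it poised there for a good 6 seconds, then let it down gently onto its right-hand rest, with no bang, and let go of the grip. Do not touch the cradle, the pointer or the flag themselves, and leave the other things on the bench alone.

Things in the scene. Friction and masses are not known exactly. Their poses are not given: they have to be found in the camera images.
- stand: fixed aluminium stand, base plate 240 (x) x 340 (y) x 12 mm. Origin on the table under the cradle's pivot; own x points away from the robot, y left, z up. The pivot axis runs along its x, 105 mm above the origin. The drive lever is on the robot's side. White upright scale, ticks 0.1 rad apart, at x = 71 mm. Rubber rests under the cradle's ends stop it at 0.35 rad to either side.
- lever (a joint): drive lever, hinged on the pivot axis, rad: 0 upright, + when its top leans right, same sense as the cradle angle (lever right lifts the left end); stops at +-0.75, starts near -0.3; stays where left (1.4 N friction at the grip, little damping). A soft torsion spring joins lever and cradle: torque on cradle = 0.09 N m/rad x (lever - cradle angle) + 0.006 N m s/rad x speed difference.
- grip (a point): centre of the lever's orange grip, a freely turning sleeve 24 mm across and 36 mm long lying along stand x, 110 mm from the pivot axis, at stand x = -126 mm; pinch it from above across stand y; it moves on an arc of 110 mm about the pivot axis, and the fingers need not tilt as it turns in place. The lever's flat arm is on its far side, 22 mm beyond the centre
- cradle: two steel jaws clamping a green circuit board, 310 (y) x 96 mm (x); origin on the pivot axis; own z is up when level, along the red pointer. Angle about stand x: + left end up; -0.35 at start, +0.35 on the right rest. Nominal 1.2 kg, inertia about pivot 0.0195 kg m2. Top-heavy: gravity tips it by 0.12 N m/rad (+-15 %) off level, beating the spring: at no fixed lever position does it stay poised.
- cradle_left (a point): centre of the top face of the cradle's left jaw, 137 mm left of the pivot axis and 26 mm above it when level
- cradle_right (a point): centre of the top face of the cradle's right jaw, 137 mm right of the pivot axis and 26 mm above it when level
- flag: green set flag, a thin hand on the pivot axis at the far side of the scale, next to the red pointer; stays where it is set, between -0.12 and 0.12 rad (sense as cradle angle). Origin on the pivot axis, own z towards its tip. The cradle is at the flag when its own z is parallel to the flag's z
- flag_tip (a point): upper end of the green flag, a tab 16 mm wide, 190 mm from the pivot axis, 77 mm beyond the stand's origin
- flux: loose amber flux bottle, 36 mm across, 100 mm tall, origin at its foot: bystander
- spool: loose solder spool standing on its flange, 64 mm across, 42 mm tall, origin at its foot: bystander
- tipjar: loose jar of soldering tips with blue cap, 52 mm across, 55 mm tall, origin at its foot: bystander
- driver: loose screwdriver with green handle, 170 mm long, lying down: bystander

How it is judged (in metres and radians):
On the way:
1. the cradle is poised at the flag, within 0.06 rad, for 5 s without a break (angle between the z axis of cradle and the z axis of flag, either way round below 0.06 rad), for 5 s.
At the end, for the whole second after the job is handed in: the cradle lies still (slower than 0.1 rad/s) on its right-hand rest (tilted more than 0.31 rad, right end down), the grip released (angle between cradle's own z axis and vertical above 0.31 rad and height (world z) of cradle_right below 0.105 m and angular speed of cradle below 0.1 rad/s); the robot touches nothing.
It fails at once if the cradle bangs: it moves faster than 0.45 rad/s within 0.03 rad of a rest (angle between cradle's own z axis and vertical above 0.32 rad and angular speed of cradle above 0.45 rad/s).
It fails at once if the robot touches the cradle or its pointer (contact force between any of the arm, the fingers and cradle above 0.3 N).
It fails at once if the robot touches the flag (contact force between any of the arm, the fingers and flag above 0.3 N).
It fails at once if a bystander is displaced by more than 30 mm (distance of any of flux, spool, tipjar, driver from where it was at the start of the episode above 0.03 m).
It also fails if it takes over 54 s, if anything falls off the work surface, if the arm or the gripper's body presses on something with over 40 N, if the wrist force passes 120 N, or if a joint passes its speed limit or range.

## Working session

There is one attempt and no reset: what is moved stays moved. The work goes in short steps, each a Python script; the robot and the scene stay as the last script left them, time stands still between calls to the robot, and variables do not carry over. Pictures are saved under pics/ and viewed, at most 10 in all, crops included, and the job is handed in when it is done.

```bash
ls; mkdir -p pics; cat > h.py <<'E'
import numpy as np, cv2
from cell import robot, grip, kin, viewer
def world(name,cam):
    i=viewer.camera_info(cam); R=np.array(i["R"]);t=np.array(i["t"])
    return [(round(d["confidence"],2),(R.T@(np.array(d["at"])-t)).round(1)) for d in viewer.pinpoint(name,cam)[:2]]
def save(cam,f):
    im=viewer.read_camera(cam); cv2.imwrite(f,im[:,:,::-1]); return im
E
python3 - <<'E'
from h import *
print(robot.observe())
for c in ["scene","side"]:
    save(c,f"pics/{c}0.png")
    i=viewer.camera_info(c);print(c,(-np.array(i["R"]).T@np.array(i["t"])).round(), np.array(i["R"])[2].round(2))
    for n in ["stand","grip","cradle_left","cradle_right","flag_tip","flag","cradle","flux","spool","tipjar","driver"]:
        print(n,world(n,c))
print(robot.observe()["t"])
E
```

```text
pics
{'t': 0.0, 'joints': array([-1.31099541,  0.46834964, -0.01161777,  1.60362235,  0.00598306,
        1.07137767, -0.0563114 ]), 'joint_velocities': array([-1.58684310e-03,  9.25641093e-05,  5.25957398e-05,  2.15851137e-04,
        5.17143832e-05,  3.73150846e-04, -3.23695119e-04]), 'joint_torque': array([ 7.39891111e-04, -5.20578003e+01, -1.20770180e-02, -2.43741041e+01,
       -5.65669918e-02,  1.71840715e-02,  1.54253403e-04]), 'tcp_pos': array([193.70793731, 619.86069936, 213.65873819]), 'tcp_rot': array([-4.73908070e-01, -3.10547892e+00,  2.69343583e-03]), 'contact_force': array([-0.31710963, -0.16114484,  0.496674  ]), 'wrist_torque': array([ 0.02445898,  0.02388137, -0.04379554]), 'grip_force': 0.0, 'grip_width': 1.004612430428152}
scene [1233.  810.  942.] [-0.53 -0.63 -0.57]
stand [(0.93, array([634.7, -64.8,   2.8]))]
grip [(0.42, array([504.4, -44.1, 210.6]))]
cradle_left [(0.78, array([626.9,  74.4,  84.3]))]
cradle_right [(0.59, array([ 645.3, -186.4,  174.2]))]
flag_tip [(0.45, array([711. , -42. , 296.4])), (0.24, array([635.7, -63. ,   2.1]))]
flag [(0.28, array([
[... 334 characters left out ...]
 ,  -5.4]))]
side [-198. -829. 1408.] [ 0.44  0.51 -0.74]
stand [(0.64, array([ 6.345e+02, -6.550e+01, -4.000e-01]))]
grip [(0.55, array([504.6, -44.6, 211.4]))]
cradle_left [(0.63, array([625.2,  70.1,  81. ]))]
cradle_right [(0.89, array([ 643.2, -181.7,  172.7]))]
flag_tip [(0.46, array([710.1, -48.2, 294. ]))]
flag []
cradle [(0.95, array([629.2, -60.6, 106.6])), (0.34, array([625.5,  69.6,  79.9]))]
flux [(0.55, array([568.9, 532.2,  -1.2]))]
spool [(0.92, array([ 4.908e+02, -5.152e+02,  4.000e-01])), (0.37, array([707.8, -47. , 291.6]))]
tipjar [(0.53, array([ 651.6, -479.8,    3. ])), (0.47, array([ 6.342e+02, -6.680e+01, -3.000e-01]))]
driver [(0.7, array([356.1, 461.7,   2. ]))]
1.2
```

View pics/scene0.png

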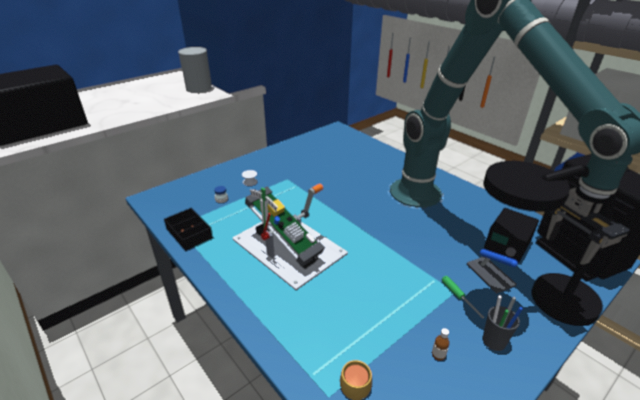

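View pics/side0.png

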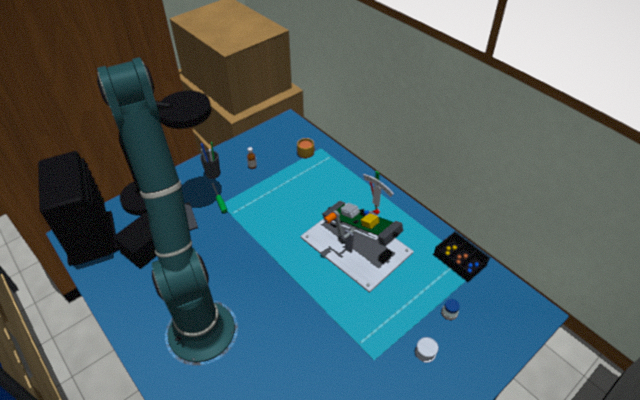

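```bash
cat >> h.py <<'E'
from scipy.spatial.transform import Rotation as Ro
YAW=0.070; O=np.array([634.5,-64.5,0]); SX=np.array([np.cos(YAW),np.sin(YAW),0]); SY=np.array([-np.sin(YAW),np.cos(YAW),0])
def st(x,y,z): return O+x*SX+y*SY+np.array([0,0,z])
def gp(phi,dz=0): return st(-126,-110*np.sin(phi),105+110*np.cos(phi)-19+dz)   # TCP for lever angle
def rots():
    Z=np.array([0,0,-1.])
    return [Ro.from_matrix(np.c_[np.cross(s*SY,Z),s*SY,Z]).as_rotvec() for s in (1,-1)]
E
python3 - <<'E'
from h import *
ok=[]
for r in rots():
    q=kin.ik(gp(-.3,110),r); print(q)
    if q is not None: ok.append((abs(np.array(q)-robot.observe()["joints"]).max(),r))
r=min(ok,key=lambda a:a[0])[1]
for p in np.linspace(-.4,.7,12): assert kin.ik(gp(p),r) is not None
np.save("r.npy",r)
grip(0.7)
robot.movep(gp(-.3,110),r)
print(robot.observe()["t"],robot.observe()["tcp_pos"])
save("wrist","pics/w1.png")
for n in ["grip","cradle_left","cradle_right","flag_tip","cradle","stand"]: print(n,world(n,"wrist"))
save("scene","pics/s1.png")
for n in ["grip","flag_tip"]: print(n,world(n,"scene"))
E
```

```text
[-0.58058412  0.14304972  0.66911914  1.87549808 -0.09680425  1.15533196
  1.76351626]
[-0.82537373  0.17246285  0.96201057  1.88630226 -0.1541376   1.16038282
 -1.30927743]
4.3833 [506.73148061 -39.905538   300.94996764]
grip [(0.96, array([509.7, -42.2, 202.5]))]
cradle_left [(0.6, array([625.3,  70.2,  84.4])), (0.36, array([ 638.7, -184.1,  177.3]))]
cradle_right [(0.63, array([ 640.6, -183.9,  176.4]))]
flag_tip []
cradle [(0.72, array([635.8, -69.9, 103.2]))]
stand [(0.83, array([634.7, -66.7,  -0.8]))]
grip [(0.74, array([ 650.6, -469.8,    1.3])), (0.4, array([504.7, -40.4, 208.1]))]
flag_tip []
```

View pics/w1.png

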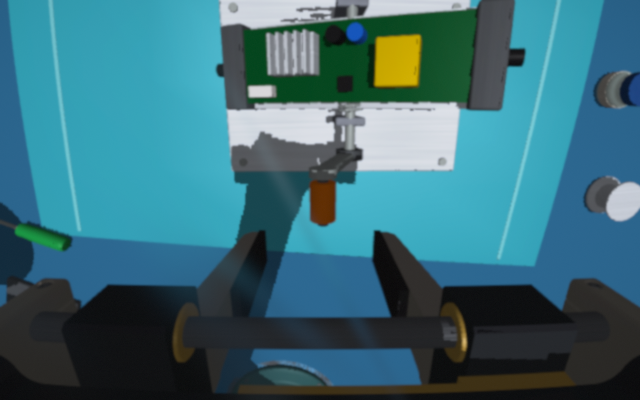

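```bash
cat >> h.py <<'E'
def proj(P,i,R=None,t=None):
    R=np.array(i["R"]) if R is None else R; t=np.array(i["t"]) if t is None else t
    c=np.atleast_2d(P)@R.T+t; s=c[:,:2]/c[:,2:]; s=s*(1+i["k1"]*(s**2).sum(1,keepdims=True))
    K=np.array(i["camera_matrix"]); return s*[K[0,0],K[1,1]]+K[:2,2]
def cpt(y,z,th,x=0): # cradle-frame point -> world; + angle: left end up, top leans right
    return st(x, y*np.cos(th)-z*np.sin(th), 105+y*np.sin(th)+z*np.cos(th))
E
python3 - <<'E'
from h import *
i=viewer.camera_info("wrist"); o=robot.observe(); T=Ro.from_rotvec(o["tcp_rot"]).as_matrix()
Rc=np.array(i["R"]); c=-Rc.T@np.array(i["t"]); print("cam in tool",T.T@(c-o["tcp_pos"]),"fwd",T.T@Rc[2], i["k1"],i["camera_matrix"])
pc=T.T@(c-o["tcp_pos"]); r0=Ro.from_rotvec(np.load("r.npy"))
for pit in [0,.15,.3,.45]:
  for phi in [-.3,0,.5]:
    Rt=(Ro.from_rotvec(-pit*SY)*r0).as_matrix(); g=gp(phi)+[0,0,19]; tcp=g+Rt[:,2]*19
    q=kin.ik(tcp,Ro.from_matrix(Rt).as_rotvec())
    R=Rc@T@Rt.T; t=-R@(tcp+Rt@pc)
    print(pit,phi,q is not None,Rt[:,2].round(2),proj([cpt(137,26,0),cpt(-137,26,0),cpt(137,26,-.3),cpt(-137,26,-.3),cpt(0,190,-.08,77),cpt(0,100,-.08,71)],i,R,t).round().astype(int).tolist())
for n in ["scene","side"]:
    im=cv2.imread(f"pics/{n}0.png"); j=viewer.camera_info(n); fs=[-.12,-.06,0,.06,.12]
    u,v=proj([cpt(0,150,0,77)],j)[0].astype(int)
    print(n,u,v,proj([cpt(0,190,f,77) for f in fs],j).round(1).tolist(),proj([cpt(0,190,-.35,67)],j).round(1))
    cr=cv2.resize(im[v-40:v+40,u-50:u+50],None,fx=7,fy=7,interpolation=cv2.INTER_CUBIC); cv2.imwrite(f"pics/{n}c.png",cr)
E
```

```text
cam in tool [  80.53486243   -0.19362742 -169.80907712] fwd [-2.85430700e-01 -3.65287066e-04  9.58399281e-01] -0.056497741847443085 [[308.68945162   0.         319.19377396]
 [  0.         308.68945162 197.63745348]
 [  0.           0.           1.        ]]
0 -0.3 True [ 0. -0. -1.] [[169, 40], [559, 44], [190, 50], [584, 31], [265, 621], [378, -173]]
0 0 True [ 0. -0. -1.] [[128, 43], [511, 43], [155, 52], [528, 30], [315, 156], [301, -165]]
0 0.5 True [ 0. -0. -1.] [[45, 43], [447, 37], [85, 52], [450, 21], [2342, 4200], [170, -183]]
0.15 -0.3 True [ 0.15  0.01 -0.99] [[182, 63], [539, 66], [200, 77], [560, 49], [373, -281], [368, -121]]
0.15 0 True [ 0.15  0.01 -0.99] [[144, 66], [495, 66], [167, 79], [508, 49], [272, -297], [304, -114]]
0.15 0.5 True [ 0.15  0.01 -0.99] [[68, 64], [436, 59], [102, 77], [437, 40], [192, -91], [195, -132]]
0.3 -0.3 True [ 0.29  0.02 -0.96] [[192, 86], [523, 88], [208, 102], [540, 68], [368, -278], [361, -75]]
0.3 0 True [ 0.29  0.02 -0.96] [[156, 89], [483, 89], [177, 104], [493, 69], [278, -266], [307, -69]]
0.3 0.5 True [ 0.29  0.02 -0.96] [[86, 85], [427, 82], [116, 101], [426, 59], [134, -266], [214, -86]]
0.45 -0.3 True [ 0.43  0.03 -0.9 ] [[200, 109], [511, 110], [214, 127], [524, 87], [359, -213], [355, -35]]
0.45 0 True [ 0.43  0.03 -0.9 ] [[166, 112], [473, 112], [184, 129], [480, 90], [286, -201], [308, -29]]
0.45 0.5 True [ 0.43  0.03 -0.9 ] [[100, 106], [420, 104], [127, 125], [418, 79], [161, -226], [228, -45]]
scene 261 197 [[265.1, 189.8], [262.7, 188.0], [260.3, 186.4], [257.9, 184.9], [255.6, 183.8]] [[277.2 197.2]]
side 379 182 [[374.9, 170.5], [377.5, 171.9], [380.2, 173.5], [382.8, 175.3], [385.4, 177.2]] [[363.3 168. ]]
```

View pics/scenec.png

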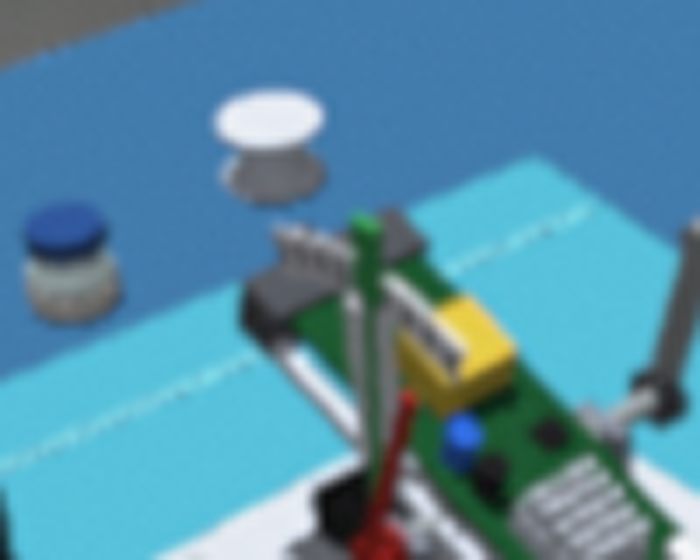

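View pics/sidec.png

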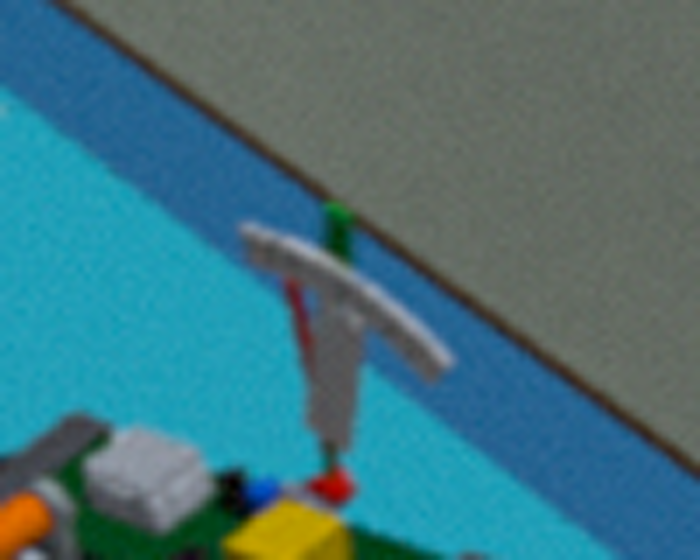

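```bash
cat >> h.py <<'E'
PIT=0.22
RT=(Ro.from_rotvec(-PIT*SY)*Ro.from_rotvec(np.load("r.npy"))).as_matrix(); RV=Ro.from_matrix(RT).as_rotvec()
def tg(phi,up=0): return st(-129,-110*np.sin(phi),105+110*np.cos(phi))+RT[:,2]*19+np.array([0,0,up])
def phi_now(o=None):
    o=o or robot.observe(); g=o["tcp_pos"]-RT[:,2]*19-O; return np.arctan2(-g@SY,g[2]-105)
E
python3 - <<'E'
from h import *
robot.movep(tg(-.28,70),RV)
robot.servo_line(tg(-.28),feed=100)
grip(0.0,15)
o=robot.observe();print(o["t"],phi_now(o),o["grip_width"]*92,o["grip_force"],o["contact_force"])
save("wrist","pics/w2.png"); i=viewer.camera_info("wrist"); np.save("i2.npy",i,allow_pickle=True)
print(world("grip","wrist"))
print(proj([cpt(y,z,-.35,x) for y in(137,-137) for x in (-48,48) for z in (26,)],i).round())
for a in (-.27,-.26):
    t0=robot.observe()["t"];robot.servo_line(tg(a),feed=40);o=robot.observe();print(o["t"]-t0,phi_now(o),o["contact_force"])
E
```

```text
6.85 -0.2808645224429314 23.4975130954237 14.998326748609543 [-0.4826486   0.27929695  0.18390699]
[(0.8, array([510.2, -37.7, 202.4]))]
[[207. 139.]
 [206.  37.]
 [548. 123.]
 [548. -22.]]
0.25 -0.2720701823774727 [-0.87082096  1.7354298   2.40396657]
0.25 -0.2605252815646786 [-1.4119974   2.61068111  2.78478387]
```

View pics/w2.png

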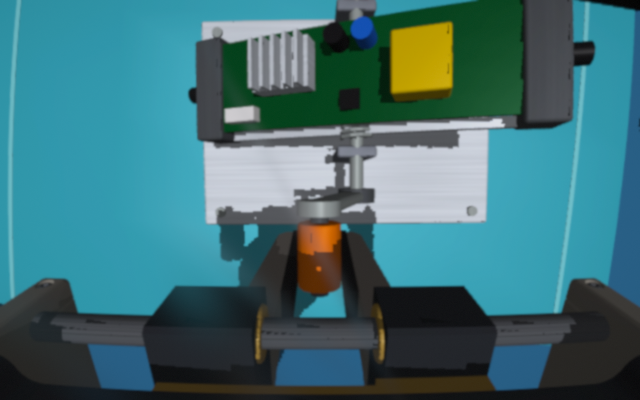

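```bash
cat > ctl.py <<'E'
import numpy as np
from scipy.linalg import expm
I,m,k,c=.0195,.12,.09,.006
# state [th, w, b, phi, dphi] - dphi constant over a sub-interval
A=np.array([[0,1,0,0,0],[(m-k)/I,-c/I,k/I,k/I,c/I],[0]*5,[0,0,0,0,1],[0]*5])
class Est:
    """Kalman filter of cradle angle, rate and lever bias"""
    def __init__(s,th): s.x=np.array([th,0,0.]); s.P=np.diag([1e-4,1e-6,1.2e-3]); s.rest=True
    def predict(s,dt,p0,p1):
        if dt<=0: return
        F=expm(A*dt); n=F@np.r_[s.x,p0,(p1-p0)/dt]; F3=F[:3,:3]
        s.x=n[:3]; s.P=F3@s.P@F3.T+np.diag([1e-6,4e-4*dt,2e-4*dt])
        if s.x[0]<-.352: s.x[:2]=-.35,0          # on the left rest
        if s.x[0]>.352: s.x[:2]=.35,0
    def update(s,z,r=.012):
        K=s.P[:,0]/(s.P[0,0]+r*r); s.x=s.x+K*(z-s.x[0]); s.P=s.P-np.outer(K,s.P[0])
def smooth(u): u=np.clip(u,0,1); return u**3*(10-15*u+6*u*u)
def ref(t,th0,th1,T):
    f=lambda q: th0+(th1-th0)*smooth(q/T); h=.02
    return f(t),(f(t+h)-f(t-h))/(2*h),(f(t+h)-2*f(t)+f(t-h))/h**2
def law(x,r,wn=2.2,z=.9):
    a=r[2]+2*z*wn*(r[1]-x[1])+wn*wn*(r[0]-x[0])
    return np.clip(x[0]+(I*a-m*x[0])/k-x[2],-.62,.62)
E
cat > sim.py <<'E'
from ctl import *
def run(rng,flag=-.065):
    ms=m*rng.uniform(.85,1.15); Is=I*rng.uniform(.9,1.1); b=rng.uniform(-.04,.04)
    th,w,p,t=-.35,0,-.26,0; e=Est(-.35); rec=[]
    pl=[(0,-.35,flag,4),(13,flag,.36,6)]; bad=0
    while t<20:
        e.update(th+rng.normal(0,.008)); tt=t+.3
        x=Est(0); x.x=e.x.copy(); x.predict(.05,p,p); x.predict(.12,p,p)
        s=pl[t>=13]; pc=law(x.x,ref(tt-.13-s[0],*s[1:])); pc=np.clip(pc,p-.2,p+.2)
        if e.x[0]>.33: pc=max(p-.1,min(pc,.1)) 
        p0=p
        for j in range(300):
            u=max(0,(j-50)/250); pn=p0+(pc-p0)*smooth(u); dp=(pn-p)/.001; p=pn
            w+=.001*(ms*th+k*(p+b-th)+c*(dp-w))/Is; th+=.001*w
            if abs(th)>.32 and abs(w)>.45: bad=1
            if abs(th)>.35: th=np.sign(th)*.35; w=0
            rec.append((t+j/1000,th,w,p))
        t+=.3; e.predict(.05,p0,p0); e.predict(.25,p0,p)
    r=np.array(rec); h=(r[:,0]>6)&(r[:,0]<13)
    return abs(r[h,1]-flag).max(), bad, abs(r[(r[:,1]>.31),2]).max(initial=0), r[-1,1], abs(r[:,3]).max(), ms/m
rng=np.random.default_rng(0)
R=np.array([run(rng) for _ in range(60)]); print(R.max(0).round(3),R.min(0).round(3)); print(np.sort(R[:,0])[-8:].round(3))
E
python3 sim.py
cat >> h.py <<'E'
def edge(im):
    """line row=a+s*(col-365) of the board's near edge"""
    a=im.astype(int); g=((a[:,:,1]>1.35*a[:,:,0]+8)&(a[:,:,1]>1.3*a[:,:,2]+8)).astype(np.uint8); g[220:]=0
    n,l,stt,_=cv2.connectedComponentsWithStats(cv2.morphologyEx(g,cv2.MORPH_OPEN,np.ones((3,3),np.uint8)))
    M=l==1+np.argmax(stt[1:,4]); cols=np.flatnonzero(M.sum(0)>8); cols=cols[(cols>cols.min()+8)&(cols<cols.max()-8)]
    rows=219-np.argmax(M[::-1][:,cols][220-220+180:],axis=0) if False else np.array([np.flatnonzero(M[:,q]).max() for q in cols])
    vx,vy,x0,y0=cv2.fitLine(np.c_[cols,rows].astype(np.float32),cv2.DIST_HUBER,0,.01,.01).ravel()
    s=vy/vx; return y0+s*(365-x0),s,cols.min(),cols.max(),np.std(rows-(y0+s*(cols-x0)))
E
python3 - <<'E'
from h import *
im=cv2.imread("pics/w2.png")[:,:,::-1]; i=np.load("i2.npy",allow_pickle=True).item()
print(edge(im))
for x in (-48,-44,-40,-36):
  for z in (0,10,20):
    print(x,z,end=" ")
    for th in (-.35,-.2,-.065,.1,.35):
        p=proj([cpt(115,z,th,x),cpt(-115,z,th,x)],i); s=(p[1,1]-p[0,1])/(p[1,0]-p[0,0]); print((round(p[0,1]+s*(365-p[0,0]),1),round(s,4)),end=" ")
    print()
E
```

```text
[0.079 0.    0.294 0.35  0.311 1.15 ] [0.015 0.    0.048 0.318 0.26  0.856]
[0.044 0.044 0.046 0.047 0.049 0.05  0.069 0.079]
(np.float32(121.64793), np.float32(-0.059992928), np.int64(232), np.int64(513), np.float64(6.897321213322807))
-48 0 (np.float64(135.7), np.float64(-0.0418)) (np.float64(135.9), np.float64(-0.0223)) (np.float64(136.1), np.float64(-0.0053)) (np.float64(136.3), np.float64(0.0159)) (np.float64(136.6), np.float64(0.0517)) 
-48 10 (np.float64(134.1), np.float64(-0.0436)) (np.float64(134.4), np.float64(-0.0232)) (np.float64(134.6), np.float64(-0.0055)) (np.float64(134.8), np.float64(0.0166)) (np.float64(134.9), np.float64(0.0542)) 
-48 20 (np.float64(132.4), np.float64(-0.0456)) (np.float64(132.8), np.float64(-0.0242)) (np.float64(133.0), np.float64(-0.0057)) (np.float64(133.1), np.float64(0.0174)) (np.float64(133.1), np.float64(0.057)) 
-44 0 (np.float64(131.0), np.float64(-0.0467)) (np.float64(131.3), np.float64(-0.025)) (np.float64(131.5), np.float64(-0.006)) (np.float64(131.7), np.float64(0.0176)) (np.float64(132.0), np.float64(0.0575)) 
-44 10 (np.float64(129.3
[... 954 characters left out ...]
at64(123.2), np.float64(0.0211)) (np.float64(123.2), np.float64(0.0697)) 
-36 0 (np.float64(121.8), np.float64(-0.0566)) (np.float64(122.1), np.float64(-0.0304)) (np.float64(122.3), np.float64(-0.0075)) (np.float64(122.6), np.float64(0.0209)) (np.float64(123.0), np.float64(0.0691)) 
-36 10 (np.float64(119.7), np.float64(-0.059)) (np.float64(120.0), np.float64(-0.0316)) (np.float64(120.3), np.float64(-0.0078)) (np.float64(120.5), np.float64(0.0219)) (np.float64(120.7), np.float64(0.0724)) 
-36 20 (np.float64(117.4), np.float64(-0.0616)) (np.float64(117.8), np.float64(-0.033)) (np.float64(118.1), np.float64(-0.008)) (np.float64(118.3), np.float64(0.023)) (np.float64(118.3), np.float64(0.0761))
```

```bash
cat >> h.py <<'E'
from scipy.optimize import least_squares
def unproj(px,i,x_plane_th,zb):
    """pixel -> cradle coords (x,y,zb) at cradle angle th"""
    K=np.array(i["camera_matrix"]); R=np.array(i["R"]); c=-R.T@np.array(i["t"])
    d=(px-K[:2,2])/[K[0,0],K[1,1]]; s=d.copy()
    for _ in range(8): s=d/(1+i["k1"]*(s**2).sum(1,keepdims=True))
    D=np.c_[s,np.ones(len(s))]@R
    n=-np.sin(x_plane_th)*SY+np.cos(x_plane_th)*np.array([0,0,1]); e=np.cos(x_plane_th)*SY+np.sin(x_plane_th)*np.array([0,0,1])
    P0=st(0,0,105); lam=(zb-(c-P0)@n)/(D@n); P=c+lam[:,None]*D-P0
    return np.c_[P@SX,P@e]
class Track:
    def __init__(s):
        s.ref=cv2.cvtColor(cv2.imread("pics/w2.png"),cv2.COLOR_BGR2GRAY); i=np.load("i2.npy",allow_pickle=True).item()
        mk=np.zeros_like(s.ref); quad=proj([cpt(y,20,-.35,x) for y,x in ((150,-50),(150,47),(-150,47),(-150,-50))],i)
        cv2.fillPoly(mk,[quad.round().astype(np.int32)],255)
        s.p=cv2.goodFeaturesToTrack(s.ref,90,.02,6,mask=mk).reshape(-1,2)
        zb=np.full(len(s.p),18.); xy=unproj(s.p.astype(float),i,-.35,18.)
        j=abs(xy[:,1])>115; xy[j]=unproj(s.p.astype(float),i,-.35,26.)[j]; zb[j]=26
        s.xy,s.zb=xy,zb
    def pr(s,th,i):
        P=[cpt(y,z,th,x) for (x,y),z in zip(s.xy,s.zb)]; return proj(P,i)
    def __call__(s,im,i,th):
        g=cv2.cvtColor(im,cv2.COLOR_RGB2GRAY); q0=s.pr(th,i).astype(np.float32)
        # warp reference by the predicted plane motion so that LK sees near-identical patches
        H,_=cv2.findHomography(s.p,q0,0); w=cv2.warpPerspective(s.ref,H,(640,400))
        a=cv2.perspectiveTransform(s.p[:,None],H)[:,0]
        q,ok,err=cv2.calcOpticalFlowPyrLK(w,g,a[:,None].copy(),q0[:,None].copy(),winSize=(17,17),maxLevel=2,flags=cv2.OPTFLOW_USE_INITIAL_FLOW)
        q=q[:,0]; ok=(ok.ravel()>0)&(err.ravel()<25)&(q>4).all(1)&(q[:,0]<635)&(abs(q-q0).max(1)<40)
        f=lambda v:((s.pr(v[0],i)+v[1:]-q)[ok]).ravel()
        r=least_squares(f,[th,0,0],loss="soft_l1",x_scale=[.01,1,1])
        return r.x[0],r.x[1:],ok.sum(),np.median(abs(r.fun))
E
python3 - <<'E'
from h import *
T=Track(); i2=np.load("i2.npy",allow_pickle=True).item()
im=cv2.imread("pics/w2.png")[:,:,::-1].copy()
for t0 in(-.35,-.3,-.25): print(T(im,i2,t0))
for a in (-.245,-.23):
    q=kin.ik(tg(a),RV); t0=robot.observe()["t"]; robot.goto_joints(q); o=robot.observe(); print("joints",o["t"]-t0,phi_now(o))
t0=robot.observe()["t"]; robot.servo_line(tg(-.1),feed=100); o=robot.observe(); print("line",o["t"]-t0,phi_now(o),o["contact_force"])
t0=o["t"]; i=viewer.camera_info("wrist"); im=save("wrist","pics/w3.png"); print(robot.observe()["t"]-t0)
for t0 in(-.35,-.3): print(T(im,i,t0))
E
```

```text
(np.float64(-0.3500000000370955), array([ 8.62026184e-10, -6.18445864e-10]), np.int64(77), np.float64(6.30961949354969e-10))
(np.float64(-0.35009531030704816), array([0.01634654, 0.00024278]), np.int64(77), np.float64(0.036704495443942164))
(np.float64(-0.3502569963024691), array([ 0.03421867, -0.00258233]), np.int64(77), np.float64(0.07428167572709654))
joints 0.25 -0.24319211570399077
joints 0.25 -0.22800535347804607
line 0.2916999999999996 -0.0869671210980961 [-4.0558091  -0.57344959  8.34396307]
0.05000000000000071
(np.float64(-0.3497535328749186), array([-0.56445444,  0.04927622]), np.int64(77), np.float64(0.6629513139043084))
(np.float64(-0.3492367570899417), array([-0.55194143,  0.05774325]), np.int64(77), np.float64(0.6344005338823848))
```

```bash
sed -i 's/rng.normal(0,.008)/rng.normal(0,.005)/' sim.py; sed -i 's/r=.012/r=.007/' ctl.py
for cfg in "1.8 4e-4 2e-4" "2.2 4e-4 2e-4" "2.2 2e-3 4e-4" "2.8 2e-3 1e-3" "2.5 1e-3 3e-3" "3.2 2e-3 2e-3"; do set -- $cfg; sed -i -E "s/wn=[0-9.]+/wn=$1/; s/np.diag\(\[1e-6,[^*]*\*dt,[^*]*\*dt/np.diag([1e-6,$2*dt,$3*dt/" ctl.py; echo $cfg; python3 sim.py; done
```

```text
1.8 4e-4 2e-4
[0.065 0.    0.235 0.35  0.275 1.15 ] [0.01  0.    0.032 0.326 0.26  0.856]
[0.027 0.027 0.031 0.032 0.033 0.038 0.06  0.065]
2.2 4e-4 2e-4
[0.046 0.    0.226 0.35  0.293 1.15 ] [0.01  0.    0.045 0.328 0.26  0.856]
[0.028 0.029 0.029 0.03  0.03  0.031 0.034 0.046]
2.2 2e-3 4e-4
[0.043 0.    0.232 0.35  0.302 1.15 ] [0.013 0.    0.05  0.324 0.26  0.856]
[0.03  0.032 0.032 0.034 0.038 0.038 0.041 0.043]
2.8 2e-3 1e-3
[0.415 1.    0.898 0.35  0.497 1.15 ] [0.022 0.    0.082 0.335 0.26  0.856]
[0.144 0.149 0.285 0.285 0.304 0.311 0.415 0.415]
2.5 1e-3 3e-3
[0.415 1.    0.841 0.35  0.488 1.15 ] [0.019 0.    0.082 0.331 0.26  0.856]
[0.097 0.103 0.177 0.285 0.31  0.415 0.415 0.415]
3.2 2e-3 2e-3
[0.415 1.    1.35  0.35  0.583 1.15 ] [0.025 0.    0.071 0.322 0.26  0.856]
[0.415 0.415 0.415 0.415 0.415 0.415 0.415 0.415]
```

```bash
sed -i -E "s/wn=[0-9.]+/wn=2.0/; s/np.diag\(\[1e-6,[^*]*\*dt,[^*]*\*dt/np.diag([1e-6,4e-4*dt,2e-4*dt/" ctl.py
cat > run.py <<'E'
from h import *; from ctl import *; import pickle
def run(e,th0,th1,Tm,dur,stop=lambda e:False):
    T=Track(); o=robot.observe(); t,p=o["t"],phi_now(o); ts=t; pc=p
    while t-ts<dur:
        i=viewer.camera_info("wrist"); im=viewer.read_camera("wrist")
        z,sh,n,res=T(im,i,e.x[0])
        if n>25 and res<3: e.update(z)
        x=Est(0); x.x=e.x.copy(); x.predict(.17,p,pc)
        pc=float(np.clip(law(x.x,ref(t+.17-ts,th0,th1,Tm)),p-.2,p+.2))
        print(f"{t:.2f} z={z:+.3f} n={n} res={res:.1f} x={e.x.round(3)} phi={p:+.3f}->{pc:+.3f}")
        pickle.dump(e,open("e.pkl","wb"))
        if stop(e): break
        o1=robot.observe(); robot.servo_line(tg(pc),feed=200); o=robot.observe()
        p1,p2=phi_now(o1),phi_now(o)
        e.predict(o1["t"]-t,p,p1); e.predict(o["t"]-o1["t"],p1,p2); t,p=o["t"],p2
    pickle.dump(e,open("e.pkl","wb")); return e
E
python3 - <<'E'
from run import *
run(Est(-.35),-.35,-.065,4,6.5)
im=save("scene","pics/s4.png"); e=pickle.load(open("e.pkl","rb")); e.predict(.05,phi_now(),phi_now()); pickle.dump(e,open("e.pkl","wb"))
j=viewer.camera_info("scene"); u,v=proj([cpt(0,150,0,77)],j)[0].astype(int)
cv2.imwrite("pics/s4c.png",cv2.resize(im[v-40:v+40,u-50:u+50,::-1],None,fx=7,fy=7,interpolation=cv2.INTER_CUBIC))
E
```

```text
8.29 z=-0.350 n=77 res=0.7 x=[-0.35  0.    0.  ] phi=-0.088->+0.112
8.61 z=-0.328 n=74 res=1.5 x=[-0.335  0.06   0.04 ] phi=+0.124->+0.015
8.91 z=-0.344 n=74 res=1.1 x=[-0.342 -0.062  0.011] phi=+0.002->+0.183
9.21 z=-0.318 n=74 res=1.7 x=[-0.322  0.076  0.03 ] phi=+0.190->+0.025
9.51 z=-0.325 n=76 res=1.1 x=[-0.319  0.004  0.015] phi=+0.012->+0.212
9.81 z=-0.329 n=69 res=1.8 x=[-0.326  0.054  0.009] phi=+0.220->+0.147
10.11 z=-0.327 n=73 res=1.6 x=[-0.32   0.077 -0.008] phi=+0.143->+0.219
10.41 z=-0.316 n=68 res=1.7 x=[-0.31   0.121 -0.023] phi=+0.225->+0.159
10.71 z=-0.307 n=75 res=1.5 x=[-0.298  0.095 -0.045] phi=+0.157->+0.259
11.01 z=-0.282 n=68 res=1.6 x=[-0.277  0.156 -0.057] phi=+0.266->+0.122
11.31 z=-0.258 n=72 res=0.8 x=[-0.251  0.102 -0.075] phi=+0.115->+0.254
11.61 z=-0.218 n=68 res=0.9 x=[-0.217  0.171 -0.075] phi=+0.264->+0.064
11.92 z=-0.157 n=67 res=0.9 x=[-0.158  0.151 -0.074] phi=+0.058->+0.098
12.22 z=-0.112 n=64 res=1.2 x=[-0.114  0.119 -0.068] phi=+0.103->+0.040
12.52 z=-0.072 n=52 res=1.3 x=[-0.075  0.085 -0.062] phi=+0.042->+0.047
12.82 z=-0.012 n=44 res=1.8 x=[-0.021  0.124 -0.04 ] phi=+0.050->-0.110
13.12 z=+0.009 n=38 res=2.0 x=[ 0.008 -0.    -0.037] phi=-0.110->+0.070
13.42 z=+0.019 n=40 res=2.0 x=[ 0.014  0.025 -0.026] phi=+0.087->-0.106
13.72 z=+0.034 n=33 res=2.1 x=[ 0.031 -0.021 -0.018] phi=-0.106->+0.022
14.02 z=+0.007 n=38 res=2.3 x=[ 0.008 -0.064 -0.022] phi=+0.039->+0.014
14.32 z=+0.027 n=36 res=3.0 x=[ 0.02   0.025 -0.005] phi=+0.027->-0.111
14.62 z=+0.045 n=33 res=1.7 x=[ 0.04  -0.007  0.005] phi=-0.108->-0.041
```

View pics/s4c.png

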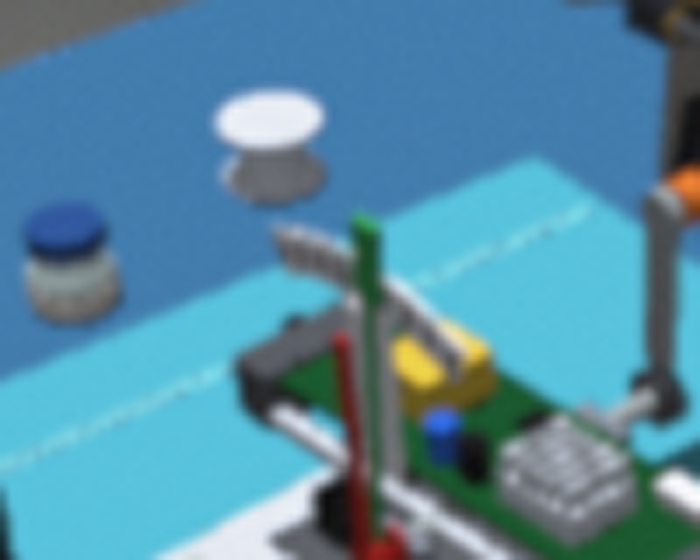

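```bash
cat >> h.py <<'E'
def redline(im,lo=150):
    """pointer axis in the scene picture: pixel points of the thin red pointer"""
    a=im.astype(int); m=(a[:,:,0]>a[:,:,1]*1.9+20)&(a[:,:,0]>a[:,:,2]*1.9+20); m[:190]=0; m[238:]=0; m[:,:240]=0; m[:,295:]=0
    return [(v,np.average(np.flatnonzero(m[v]),weights=a[v,np.flatnonzero(m[v]),0]),m[v].sum()) for v in range(190,238) if m[v].any()]
def greenline(im):
    a=im.astype(int); m=(a[:,:,1]>a[:,:,0]*1.35+8)&(a[:,:,1]>a[:,:,2]*1.2+8)
    return [(v,np.mean(255+np.flatnonzero(m[v,255:272])),m[v,255:272].sum()) for v in range(186,206) if m[v,255:272].any()]
E
python3 - <<'E'
from h import *
j=viewer.camera_info("scene"); 
for f in("pics/scene0.png","pics/s4.png"):
    im=cv2.imread(f)[:,:,::-1]; r=redline(im); print(f,[(v,round(float(u),1),int(n)) for v,u,n in r]); print([(v,round(float(u),1),int(n)) for v,u,n in greenline(im)])
for x in (60,66,77):
  for th in(-.35,-.065,0,.05): print(x,th,proj([cpt(0,h,th,x) for h in(0,50,100,150,190)],j).round(1).tolist())
E
```

```text
pics/scene0.png [(213, 269.0, 1), (214, 269.0, 1), (215, 269.0, 1), (217, 268.0, 1), (218, 268.0, 1), (219, 268.0, 1), (220, 267.0, 1), (221, 267.0, 1), (223, 266.0, 1), (224, 266.0, 1), (225, 266.0, 1), (226, 266.0, 1), (227, 265.0, 1), (228, 265.0, 1), (229, 264.5, 2), (230, 264.0, 1), (231, 263.6, 2), (232, 264.1, 3), (233, 264.3, 5), (234, 264.3, 7), (235, 264.3, 7), (236, 265.1, 7), (237, 265.0, 7)]
[(188, 262.5, 2), (189, 263.0, 3), (190, 263.0, 3), (191, 263.0, 3), (192, 263.0, 3), (193, 263.0, 3), (194, 266.0, 6), (195, 266.5, 8), (196, 266.5, 6), (197, 266.0, 5), (198, 266.0, 3), (199, 263.5, 2), (200, 259.7, 3), (201, 257.0, 5), (202, 257.0, 5), (203, 257.0, 5), (204, 257.0, 5), (205, 257.0, 5)]
pics/s4.png [(205, 259.0, 1), (206, 259.0, 1), (211, 260.0, 1), (226, 261.0, 1), (227, 261.5, 2), (228, 261.6, 2), (229, 261.6, 2), (230, 261.6, 2), (231, 261.6, 2), (232, 261.6, 2), (233, 262.1, 3), (234, 264.3, 7), (235, 264.3, 7), (236, 265.0, 7), (237, 264.9, 7)]
[(188, 262.5, 2), (189, 263.0, 3), (190, 263.0, 3), (191, 262.5, 2), (192, 262.5, 2), (193, 262.5, 2), (194, 262.5, 2
[... 472 characters left out ...]
267.4, 234.3], [269.8, 225.3], [272.4, 215.8], [275.1, 205.6], [277.5, 197.1]]
66 -0.065 [[267.4, 234.3], [267.0, 222.6], [266.6, 210.4], [266.2, 197.5], [265.8, 186.7]]
66 0 [[267.4, 234.3], [266.4, 222.1], [265.3, 209.4], [264.1, 196.1], [263.2, 185.0]]
66 0.05 [[267.4, 234.3], [265.9, 221.8], [264.3, 208.8], [262.6, 195.1], [261.2, 183.8]]
77 -0.35 [[264.7, 235.8], [267.1, 226.8], [269.6, 217.3], [272.3, 207.1], [274.5, 198.6]]
77 -0.065 [[264.7, 235.8], [264.3, 224.1], [263.8, 211.8], [263.3, 198.9], [262.9, 188.1]]
77 0 [[264.7, 235.8], [263.6, 223.6], [262.5, 210.9], [261.3, 197.5], [260.3, 186.4]]
77 0.05 [[264.7, 235.8], [263.1, 223.3], [261.5, 210.2], [259.7, 196.5], [258.3, 185.2]]
```

```bash
sed -i 's/m,k,c=.0195,.12,/m,k,c=.0195,.137,/' ctl.py
cat >> ctl.py <<'E'
from scipy.linalg import solve_discrete_are
def gain(q=(1,.15,.0),r=.12,H=.05,D=.25):
    A4=A[np.ix_([0,1,3,4],[0,1,3,4])]; F1=expm(A4*H)[:3,:3]; E2=expm(A4*D); F2,G=E2[:3,:3],E2[:3,3]/D
    Fd=F2@F1; Fd=Fd-np.outer(G,[0,0,1.])@F1; Gd=G[:,None]; Q=np.diag(q)+1e-9*np.eye(3)
    S=solve_discrete_are(Fd,Gd,Q,[[r]]); return (np.linalg.solve(np.array([[r]])+Gd.T@S@Gd,Gd.T@S@Fd))[0]
KG=gain()
def feq(r,b): return r[0]+(I*r[2]-m*r[0])/k-b
def lqr(x,p,t,plan,T=.3):
    r0,r1=ref(t,*plan),ref(t+T,*plan)
    return float(np.clip(feq(r1,x[2])-KG@[x[0]-r0[0],x[1]-r0[1],p-feq(r0,x[2])],-.6,.6))
E
cat > sim2.py <<'E'
from ctl import *
print(KG.round(3))
def run(rng,flag=-.065):
    ms=m*rng.uniform(.88,1.03); Is=I*rng.uniform(.9,1.1); b=rng.uniform(-.03,.03)
    th,w,p,t=.04,rng.uniform(-.05,.05),-.04,0; e=Est(.04); e.P=np.diag([2e-4,2e-3,1e-3]); rec=[]; bad=0; pl=[(0,.04,flag,2.5),(11,flag,.35,6)]
    while t<19:
        e.update(th+rng.normal(0,.008)); s=pl[t>=11]; pc=lqr(e.x,p,t-s[0],s[1:]); pc=np.clip(pc,p-.2,p+.2); p0=p
        if e.x[0]>.325: pc=min(p+.05,.15)
        for j in range(300):
            pn=p0+(pc-p0)*smooth((j-50)/250); dp=(pn-p)/.001; p=pn
            w+=.001*(ms*th+k*(p+b-th)+c*(dp-w))/Is; th+=.001*w
            if abs(th)>.32 and abs(w)>.45: bad=1
            if abs(th)>.35: th=np.sign(th)*.35; w=0
            rec.append((t+j/1000,th,w,p))
        t+=.3; e.predict(.05,p0,p0); e.predict(.25,p0,p)
    r=np.array(rec); h=(r[:,0]>4)&(r[:,0]<11)
    return abs(r[h,1]-flag).max(), bad, abs(r[(r[:,1]>.31),2]).max(initial=0), r[-1,1], abs(r[:,3]).max(), ms/m, np.abs(np.diff(r[:,3])).sum()
rng=np.random.default_rng(0)
R=np.array([run(rng) for _ in range(60)]); print(R.max(0).round(3),R.min(0).round(3)); print(np.sort(R[:,0])[-8:].round(3))
E
for r in .03 .12 .5; do sed -i "s/KG=gain(.*/KG=gain(r=$r)/" ctl.py; python3 sim2.py; done
```

```text
[2.369 1.223 0.556]
[0.415 1.    1.461 0.35  0.597 1.029 9.53 ] [0.021 0.    0.074 0.257 0.211 0.884 2.138]
[0.382 0.415 0.415 0.415 0.415 0.415 0.415 0.415]
[1.936 1.025 0.467]
[0.415 1.    1.028 0.35  0.562 1.029 7.331] [0.018 0.    0.079 0.314 0.177 0.884 3.089]
[0.065 0.065 0.071 0.074 0.091 0.104 0.149 0.415]
[1.502 0.824 0.377]
[0.076 0.    0.179 0.35  0.286 1.029 5.153] [0.016 0.    0.063 0.318 0.155 0.884 2.317]
[0.047 0.05  0.053 0.053 0.054 0.056 0.066 0.076]
```

```bash
for cfg in ".3 1e-4 2e-5" ".5 1e-4 2e-5" "1 1e-4 2e-5" ".5 3e-5 5e-6" "1 3e-5 5e-6" "2 1e-4 2e-5"; do set -- $cfg; sed -i "s/KG=gain(.*/KG=gain(r=$1)/" ctl.py;  sed -i -E "s/np.diag\(\[1e-6,[^*]*\*dt,[^*]*\*dt/np.diag([1e-6,$2*dt,$3*dt/" ctl.py; echo $cfg; python3 sim2.py; done
```

```text
.3 1e-4 2e-5
[1.646 0.891 0.407]
[0.053 0.    0.175 0.35  0.26  1.029 3.797] [0.014 0.    0.028 0.312 0.139 0.884 1.974]
[0.04  0.04  0.041 0.043 0.043 0.045 0.048 0.053]
.5 1e-4 2e-5
[1.502 0.824 0.377]
[0.054 0.    0.145 0.35  0.254 1.029 3.453] [0.014 0.    0.017 0.289 0.143 0.884 1.785]
[0.042 0.042 0.043 0.044 0.044 0.046 0.05  0.054]
1 1e-4 2e-5
[1.338 0.746 0.342]
[0.056 0.    0.144 0.35  0.247 1.029 3.062] [0.014 0.    0.    0.282 0.139 0.884 1.569]
[0.043 0.044 0.045 0.045 0.047 0.049 0.051 0.056]
.5 3e-5 5e-6
[1.502 0.824 0.377]
[0.057 0.    0.138 0.35  0.249 1.029 2.936] [0.015 0.    0.    0.262 0.124 0.884 1.483]
[0.044 0.045 0.046 0.047 0.05  0.05  0.055 0.057]
1 3e-5 5e-6
[1.338 0.746 0.342]
[0.065 0.    0.14  0.35  0.232 1.029 2.59 ] [0.015 0.    0.    0.254 0.114 0.884 1.311]
[0.047 0.049 0.049 0.052 0.052 0.053 0.058 0.065]
2 1e-4 2e-5
[1.213 0.687 0.316]
[0.057 0.    0.148 0.35  0.243 1.029 2.747] [0.014 0.    0.    0.275 0.125 0.884 1.431]
[0.046 0.046 0.047 0.047 0.047 0.052 0.054 0.057]
```

```bash
sed -i "s/KG=gain(.*/KG=gain(r=.5)/" ctl.py;  sed -i -E "s/np.diag\(\[1e-6,[^*]*\*dt,[^*]*\*dt/np.diag([1e-6,1e-4*dt,2e-5*dt/" ctl.py
python3 - <<'E'
s=open('h.py').read()
s=s.replace('def __init__(s):\n        s.ref=cv2.cvtColor(cv2.imread("pics/w2.png"),cv2.COLOR_BGR2GRAY); i=np.load("i2.npy",allow_pickle=True).item()',
'def __init__(s,im=None,i=None,th=-.35):\n        if im is None: im=cv2.imread("pics/w2.png")[:,:,::-1].copy(); i=np.load("i2.npy",allow_pickle=True).item()\n        s.th=th; s.ref=cv2.cvtColor(im,cv2.COLOR_RGB2GRAY)')
s=s.replace('cpt(y,20,-.35,x)','cpt(y,20,th,x)').replace('i,-.35,18.','i,th,18.').replace('i,-.35,26.','i,th,26.')
open('h.py','w').write(s)
E
cat > run2.py <<'E'
from h import *; from ctl import *; import pickle
def run(e,T,plan,dur,stop=lambda e:False,reanchor=.1):
    o=robot.observe(); t,p=o["t"],phi_now(o); ts=t
    while t-ts<dur:
        i=viewer.camera_info("wrist"); im=viewer.read_camera("wrist"); robot_t=t
        z,sh,n,res=T(im,i,e.x[0])
        if n>25 and res<3: e.update(z)
        if abs(e.x[0]-T.th)>reanchor: T=Track(im,i,float(e.x[0]))
        pc=float(np.clip(lqr(e.x,p,t-ts,plan),p-.2,p+.2))
        print(f"{t:.2f} z={z:+.3f} n={n} res={res:.1f} x={e.x.round(3)} phi={p:+.3f}->{pc:+.3f}")
        o1=robot.observe(); robot.servo_line(tg(pc),feed=200); o=robot.observe()
        p1,p2=phi_now(o1),phi_now(o)
        e.predict(o1["t"]-t,p,p1); e.predict(o["t"]-o1["t"],p1,p2); t,p=o["t"],p2
        pickle.dump((e,T),open("e.pkl","wb"))
        if stop(e): break
    return e,T
def scene(f):
    p=phi_now(); im=save("scene",f); e,T=pickle.load(open("e.pkl","rb")); e.predict(.05,p,phi_now()); pickle.dump((e,T),open("e.pkl","wb"))
    print("red",[(v,round(float(u),1)) for v,u,n in redline(im)][:12]," green",[(v,round(float(u),1)) for v,u,n in greenline(im)][:6])
    j=viewer.camera_info("scene"); u,v=proj([cpt(0,150,0,77)],j)[0].astype(int)
    cv2.imwrite(f[:-4]+"c.png",cv2.resize(im[v-40:v+40,u-50:u+50,::-1],None,fx=7,fy=7,interpolation=cv2.INTER_CUBIC))
E
python3 - <<'E'
from run2 import *
e=pickle.load(open("e.pkl","rb")); e.x[2]=-.003; e.P=np.diag([2e-4,2e-3,1e-3])
i=viewer.camera_info("wrist"); p=phi_now(); im=viewer.read_camera("wrist")
r=Track()(im,i,e.x[0]); print(e.x,r)
if r[2]>25: e.update(r[0],.015)
T=Track(im,i,float(e.x[0])); print("anchor",e.x); e.predict(.05,p,phi_now())
run(e,T,(float(e.x[0]),-.065,2.5),4.5)
scene("pics/s5.png")
E
```

```text
[ 0.02445046 -0.05750836 -0.003     ] (np.float64(0.005123033256886626), array([ 3.17997146, -0.07742243]), np.int64(37), np.float64(1.6307407897066355))
anchor [ 0.0153552  -0.05750836 -0.003     ]
15.02 z=+0.011 n=88 res=0.1 x=[ 0.011 -0.063 -0.003] phi=-0.026->+0.046
15.32 z=-0.025 n=87 res=0.5 x=[-0.022 -0.081 -0.019] phi=+0.061->+0.086
15.62 z=-0.030 n=86 res=0.7 x=[-0.031  0.011 -0.013] phi=+0.097->-0.014
15.92 z=-0.015 n=87 res=0.3 x=[-0.016  0.032 -0.007] phi=-0.011->-0.032
16.22 z=-0.022 n=87 res=0.3 x=[-0.021 -0.034 -0.012] phi=-0.022->+0.034
16.52 z=-0.038 n=86 res=0.6 x=[-0.038 -0.044 -0.014] phi=+0.048->+0.043
16.82 z=-0.039 n=84 res=0.6 x=[-0.041 -0.006 -0.011] phi=+0.051->+0.013
17.12 z=-0.040 n=86 res=0.6 x=[-0.04  -0.003 -0.011] phi=+0.022->+0.019
17.42 z=-0.039 n=85 res=0.7 x=[-0.04  -0.008 -0.01 ] phi=+0.026->+0.021
17.72 z=-0.043 n=85 res=0.7 x=[-0.043 -0.013 -0.01 ] phi=+0.027->+0.028
18.02 z=-0.042 n=85 res=0.7 x=[-0.043 -0.007 -0.009] phi=+0.033->+0.020
18.32 z=-0.045 n=85 res=0.6 x=[-0.045 -0.007 -0.009] phi=+0.030->+0.023
18.62 z=-0.047 n=85 res=0.6 x=[-0.047 -0.009 -0.009] phi=+0.030->+0.027
18.92 z=-0.048 n=84 res=0.7 x=[-0.049 -0.008 -0.008] phi=+0.033->+0.028
19.22 z=-0.052 n=84 res=0.8 x=[-0.052 -0.011 -0.009] phi=+0.033->+0.036
red [(206, 261.0), (207, 261.0), (208, 261.0), (209, 261.0), (212, 261.0), (216, 262.0), (217, 262.0), (223, 262.0), (224, 262.0), (225, 262.0), (226, 261.6), (227, 261.6)]  green [(188, 262.5), (189, 263.0), (190, 263.0), (191, 262.5), (192, 262.5), (193, 262.5)]
```

View pics/s5c.png

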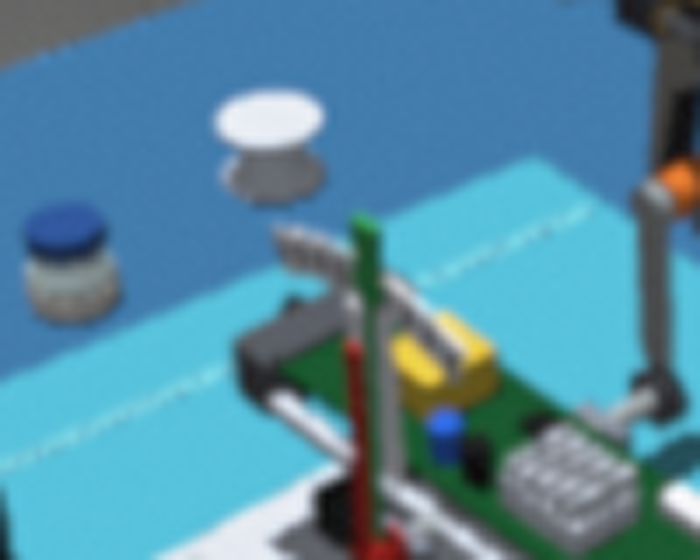

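```bash
cat >> h.py <<'E'
def subpix(im,ch,rows,guess,hw=4):
    a=im.astype(float); w=np.clip(a[:,:,ch]-np.max(np.delete(a,ch,2),axis=2)-6,0,None); out=[]
    for v in rows:
        g=int(round(guess(v))); c=np.arange(g-hw,g+hw+1); 
        if w[v,c].sum()>15: out.append((v,(w[v,c]*c).sum()/w[v,c].sum()))
    return np.array(out)
def fit_angle(px,x):
    """best angle of a hand in stand plane x through the pivot, from (row,col) pixels; also free column shift"""
    j=viewer.camera_info("scene"); h=np.linspace(0,195,40)
    def f(v,b=None):
        p=proj([cpt(0,q,v[0],x) for q in h],j); o=np.argsort(p[:,1]); return np.interp(px[:,0],p[o,1],p[o,0])+(v[1] if len(v)>1 else 0)-px[:,1]
    a=least_squares(f,[0.],loss="soft_l1",f_scale=.3); b=least_squares(f,[0.,0.],loss="soft_l1",f_scale=.3); return a.x.round(3),b.x.round(3)
E
cat > chk.py <<'E'
from h import *; import sys
for f,(t0,t1) in {"scene0":((269.3,214),(264.5,229)),"s4":((259.6,206),(262,228)),"s5":((261.2,207),(262.7,228))}.items():
    im=cv2.imread(f"pics/{f}.png")[:,:,::-1]
    r=subpix(im,0,range(t0[1],229),lambda v:np.interp(v,[t0[1],t1[1]],[t0[0],t1[0]]),2)
    g=subpix(im,1,range(188,194),lambda v:263,3)
    print(f,"red",[fit_angle(r,x) for x in (80,83,86)],"green",fit_angle(g,77)[0], len(r),len(g))
E
python3 chk.py
```

```text
scene0 red [(array([-0.302]), array([-0.354, -1.115])), (array([-0.334]), array([-0.355, -0.489])), (array([-0.362]), array([-0.357,  0.138]))] green [-0.066] 15 6
s4 red [(array([0.09]), array([ 0.021, -1.126])), (array([0.039]), array([ 0.019, -0.345])), (array([-0.008]), array([0.017, 0.438]))] green [-0.06] 23 6
s5 red [(array([0.022]), array([-0.061, -1.423])), (array([-0.025]), array([-0.063, -0.668])), (array([-0.069]), array([-0.065,  0.088]))] green [-0.06] 22 6
```

```bash
python3 - <<'E'
from run2 import *
e,T=pickle.load(open("e.pkl","rb"))
run(e,T,(float(e.x[0]),-.066,1.5),7.5)
scene("pics/s6.png")
im=cv2.imread("pics/s6.png")[:,:,::-1]
r=subpix(im,0,range(207,229),lambda v:np.interp(v,[207,228],[261.2,262.7]),2); print(fit_angle(r,85))
E
```

```text
19.57 z=-0.056 n=83 res=0.8 x=[-0.056 -0.008 -0.009] phi=+0.041->+0.038
19.87 z=-0.060 n=82 res=0.9 x=[-0.059 -0.005 -0.009] phi=+0.043->+0.037
20.17 z=-0.060 n=82 res=0.9 x=[-0.06  -0.001 -0.009] phi=+0.043->+0.035
20.47 z=-0.059 n=82 res=0.9 x=[-0.059  0.004 -0.009] phi=+0.043->+0.031
20.77 z=-0.056 n=82 res=0.9 x=[-0.057  0.009 -0.009] phi=+0.042->+0.021
21.07 z=-0.052 n=84 res=0.8 x=[-0.053  0.009 -0.009] phi=+0.033->+0.020
21.37 z=-0.051 n=84 res=0.8 x=[-0.051  0.005 -0.009] phi=+0.033->+0.020
21.67 z=-0.050 n=84 res=0.7 x=[-0.05   0.002 -0.009] phi=+0.033->+0.020
21.97 z=-0.050 n=84 res=0.8 x=[-0.05  -0.    -0.009] phi=+0.033->+0.023
22.27 z=-0.050 n=84 res=0.8 x=[-0.05  -0.002 -0.009] phi=+0.033->+0.024
22.57 z=-0.052 n=84 res=0.8 x=[-0.052 -0.006 -0.009] phi=+0.033->+0.031
22.87 z=-0.054 n=84 res=0.7 x=[-0.054 -0.006 -0.009] phi=+0.038->+0.033
23.17 z=-0.058 n=82 res=0.8 x=[-0.058 -0.009 -0.009] phi=+0.038->+0.041
23.47 z=-0.059 n=81 res=0.9 x=[-0.059 -0.002 -0.009] phi=+0.047->+0.033
23.77 z=-0.058 n=82 res=0.8 x=[-0.058  0.005 -0.009] phi=+0.044->+0.028
24.07 z=-0.057 n=82 
[... 307 characters left out ...]
0.008 -0.009] phi=+0.030->+0.031
25.57 z=-0.053 n=84 res=0.7 x=[-0.053 -0.009 -0.009] phi=+0.038->+0.034
25.87 z=-0.058 n=82 res=0.8 x=[-0.057 -0.01  -0.009] phi=+0.039->+0.041
26.17 z=-0.059 n=81 res=0.9 x=[-0.059 -0.002 -0.009] phi=+0.046->+0.034
26.47 z=-0.059 n=82 res=0.8 x=[-0.059  0.004 -0.009] phi=+0.044->+0.029
26.77 z=-0.057 n=82 res=0.9 x=[-0.057  0.007 -0.009] phi=+0.041->+0.025
red [(206, 261.0), (207, 261.0), (208, 261.0), (209, 261.0), (210, 261.0), (211, 261.0), (224, 262.0), (225, 262.0), (226, 261.6), (227, 261.6), (228, 261.6), (229, 262.0)]  green [(188, 262.0), (189, 263.0), (190, 263.0), (191, 262.5), (192, 262.5), (193, 262.5)]
(array([-0.051]), array([-0.058, -0.122]))
```

```bash
python3 - <<'E'
from run2 import *
e,T=pickle.load(open("e.pkl","rb"))
run(e,T,(float(e.x[0]),.36,6),8.5,stop=lambda e:e.x[0]>.338)
E
```

```text
27.12 z=-0.052 n=83 res=0.8 x=[-0.052  0.012 -0.009] phi=+0.038->+0.030
27.42 z=-0.046 n=83 res=0.7 x=[-0.047  0.019 -0.008] phi=+0.039->+0.025
27.72 z=-0.045 n=85 res=0.6 x=[-0.043  0.019 -0.009] phi=+0.037->+0.036
28.02 z=-0.037 n=86 res=0.7 x=[-0.037  0.031 -0.009] phi=+0.044->+0.032
28.32 z=-0.020 n=87 res=0.4 x=[-0.021  0.059 -0.008] phi=+0.043->+0.007
28.62 z=+0.000 n=88 res=0.3 x=[ 0.     0.072 -0.008] phi=+0.018->+0.001
28.92 z=+0.017 n=88 res=0.2 x=[ 0.019  0.074 -0.009] phi=+0.014->+0.003
29.22 z=+0.040 n=88 res=0.1 x=[ 0.041  0.09  -0.01 ] phi=+0.014->-0.012
29.52 z=+0.070 n=86 res=0.3 x=[ 0.07   0.111 -0.011] phi=+0.001->-0.037
29.82 z=+0.099 n=85 res=0.6 x=[ 0.101  0.116 -0.012] phi=-0.025->-0.046
30.12 z=+0.127 n=84 res=1.0 x=[ 0.13   0.117 -0.014] phi=-0.032->-0.059
30.42 z=+0.160 n=90 res=0.4 x=[ 0.162  0.127 -0.015] phi=-0.044->-0.084
30.72 z=+0.192 n=88 res=0.5 x=[ 0.195  0.124 -0.017] phi=-0.071->-0.099
31.02 z=+0.209 n=88 res=0.9 x=[ 0.216  0.097 -0.022] phi=-0.084->-0.081
31.32 z=+0.230 n=87 res=1.1 x=[ 0.235  0.095 -0.025] phi=-0.069->-0.097
31.62 z=+0.258 n=89 res=0.3 x=[ 0.261  0.109 -0.027] phi=-0.082->-0.134
31.92 z=+0.286 n=87 res=0.6 x=[ 0.288  0.1   -0.029] phi=-0.121->-0.149
32.22 z=+0.292 n=86 res=0.6 x=[ 0.299  0.054 -0.033] phi=-0.133->-0.116
32.52 z=+0.289 n=85 res=0.5 x=[ 0.296  0.03  -0.038] phi=-0.101->-0.098
32.82 z=+0.294 n=87 res=0.5 x=[ 0.298  0.042 -0.041] phi=-0.086->-0.111
33.12 z=+0.313 n=86 res=0.7 x=[ 0.314  0.069 -0.041] phi=-0.096->-0.154
33.42 z=+0.325 n=76 res=1.0 x=[ 0.328  0.051 -0.044] phi=-0.141->-0.139
```

```bash
python3 - <<'E'
from run2 import *
e,T=pickle.load(open("e.pkl","rb"))
for ph in (-.11,-.08,-.05,-.02,.03,.08):
    robot.servo_line(tg(ph),feed=30)
    i=viewer.camera_info("wrist"); im=viewer.read_camera("wrist"); z=T(im,i,e.x[0]); e.x[0]=min(z[0],.35); print(robot.observe()["t"],z[0],z[2],phi_now())
robot.servo_line(tg(.15),feed=30)
grip(.6); print(robot.observe()["t"])
robot.servo_line(tg(.15,80)-8*SX,feed=120)
print(robot.observe()["t"])
for n in("cradle_left","cradle_right"):
    viewer.read_camera("wrist"); print(n,world(n,"wrist"))
save("side","pics/end.png"); print([world(n,"side") for n in("cradle_left","cradle_right","grip")],robot.observe()["contact_force"])
E
```

```text
34.025 0.3431334582092671 80 -0.09669278521344636
34.3333 0.37099686783016106 73 -0.06692151228755946
34.6417 0.3844364987050893 71 -0.03735700919618589
34.95 0.3884039489268841 72 -0.008274191273288009
35.3333 0.3899264533186486 75 0.04160340340786279
35.7167 0.38850909502938064 75 0.09100839955053813
36.75
37.5667
cradle_left [(0.79, array([626.1,  50.8, 174.7]))]
cradle_right [(0.6, array([ 643.6, -201.2,   83.4])), (0.28, array([634.4, -65.3, 103. ]))]
[[(0.67, array([625.6,  56.6, 174.3]))], [(0.84, array([ 641.9, -200.7,   82.3])), (0.66, array([ 489.5, -515.5,   -3.5]))], [(0.59, array([505.7, -91.7, 217.9]))]] [-0.49414962 -0.94638542  0.51973343]
```

View pics/end.png

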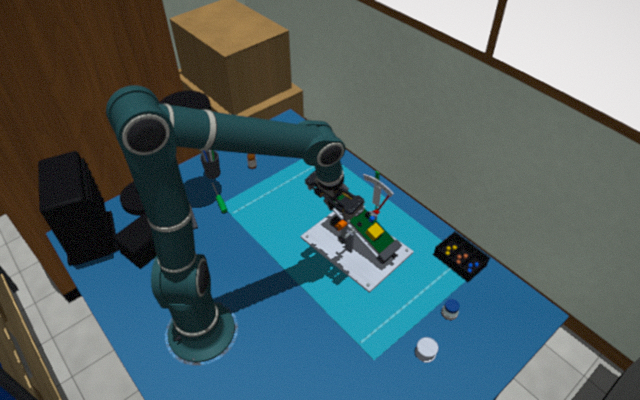

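```bash
python3 -c "
from h import *
robot.hold(.3); print(robot.job_done(), robot.observe()['t'])"
```

```text
the job is handed in; nothing more can be done
the job is handed in; nothing more can be done
```

The job is handed in, verdict not shown: the cradle was held for over 8 s within about 0.02 rad of the flag by camera estimate, let down slowly onto its right-hand rest, and the grip released at about 38 s of the allowed 54.

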